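Set the variable transformer and switch on its supply

ROBOT

A 7-joint arm with a two-finger parallel gripper is mounted at the origin on the work surface. World frame = base frame: x ahead of the robot, y to its left, z up, the work surface at z = 0. Lengths are in m, angles in rad, forces in N, time in s.
With the tool pointing down it reaches from about 0.4 to 0.85 m from the base axis. Payload 4.5 kg.
Tool frame: the origin (TCP) lies midway between the tips of the shut fingers; the grasp point (between the pads) lies 19 mm behind it; z points along the fingers, y is the line along which they close (so a half turn about z gives the same grasp; the last joint's range is limited). The gripper opens to 88 mm and grips with 3 to 60 N. Pads are 18 mm wide; open, the fingers measure 123 mm over their backs; the gripper's body (75 mm by 187 mm) begins 45 mm behind the grasp point.
Start: joints at [1.221, 0.689, -0.195, 1.565, 0.157, 0.902, -0.215], TCP at [0.234, -0.58, 0.215] pointing down, gripper open.
Joint ranges: [-3.01, 3.01], [-0.46, 2.08], [-1.47, 1.51], [0.13, 2.56], [-1, 4.14], [0.04, 2.09], [-2.66, 2.66]. Speed limits (rad/s): [2.57, 2.57, 3.14, 3.14, 3.14, 3.14, 3.14].

INTERFACE

Orientations are given as a rotation vector (axis times angle).
In Python, from station import env gives the robot as it stands.
- The arm moves only by the tool drive_tool, never from a script. Its argument "series" is a list that holds one entry, the list of rows, each a list of 5 numbers: the shift along the tool's x, y, z in mm, then the turn about the tool's z in rad, then the closure in counts, from 0 (fully open) to 255 (shut). In form: [[[dx, dy, dz, twist, grip], ...]]. A call has 1 to 12 rows; each row shifts and turns the commanded pose from where the row before left it, along the tool's axes as they then stand; what a row does not reach is not made up. A row lasts 1/8 s, in which the tool goes at most 62.5 mm and 10.7 degrees, less where a joint would pass 70% of its speed; a pose out of reach is approached as far as the arm can. A call with a gripper value outside its range is refused whole. The fingers move at their own pace and stop on an object; "newtons" is the grip in N (left out, the last holds). Time passes only in rows, so rows that do not move let the fingers close. It gives the time, the measured TCP pose, the force, the opening and the grip force at its end, in the units of the state.
- env.get_obs(): the state, without advancing time (a new reading comes with each control period).
- env.grab_frame(name): name is "scene" or "top" or "wrist"; returns a dict with "color" (420x560x3 uint8, blue, green, red), "K" (3x3 intrinsics, pixels), "rvec" (rotation vector, rad) and "tvec" (3), from world to camera coordinates, as OpenCV has them; the wrist camera has in their place "tool_from_camera" (4x4, takes a point from camera to tool coordinates, whose origin is the TCP and whose axes are the flange's). Camera axes: x right, y down, z forward; pixel columns grow to the right and rows downward; lengths in m; the calibration is good to about 2 mm. A picture is of the moment at which its call begins: read the wrist's pose just before it. There is no depth.
- env.close_job(): hands the job in; it is judged then, once.
The state is a dict: "t": time; "q": joint angles; "qd": joint speeds; "joint_efforts": joint torques, N m; "position": TCP position; "tool_rot": TCP orientation; "contact_force": force on the tool from outside, world axes, zero at the start; "torque": the same for the moment, N m; "grip_width": opening from 0.0 (shut) to 1.0 (fully open); "grip_force": force on a finger pad.
Only numpy, scipy, OpenCV 4.12 (cv2) and the standard library are available. Lean on these libraries where they do the work, as an engineer would, in place of code of your own. Each camera call takes 0.05 s, during which the arm holds its last target. There are 200 camera calls.

TASK

With a finger, push the wheel on the blue variable transformer round anticlockwise by a spoke until its long arrow-tipped spoke points straight at the steel marker clip on the dial's rim. Then, with the pointer left on the clip, switch the supply on: push the lever of the grey isolator box clockwise all the way against its square stop block. Do not shift the clip, and leave the loose things on the bench where they are.

Things in the scene. Friction and masses are not known exactly. Their poses are not given: they have to be found in the camera images.
- variac: blue drum-shaped variable transformer, fixed, 188 mm across, with a white dial face 156 mm above the table (196 mm across) and a black three-spoke wheel above it. Origin at the middle of its underside, z up.
- wheel_axis (a point): centre of the wheel: on its vertical axis, at spoke mid-height (198 mm above the table). Hub 44 mm across, top 210 mm up. Three spokes 120 degrees apart, bars 12 mm wide, 16 mm tall, undersides 34 mm above the dial. Two plain spokes end in 20 mm balls 70 mm from the axis; the longer third is the pointer. Turns both ways with 0.12 N m friction, stays where left.
- pointer_tip (a point): arrow tip of the pointer spoke, 88 mm from the wheel's axis, at spoke mid-height. Its bar is full width (12 mm) out to 76 mm from the axis. From its start it must turn 30 to 110 degrees anticlockwise, seen from above, to reach the marker clip.
- marker_point (a point): inner top edge of the marker clip, a small dark steel block (12 mm wide, 18 mm deep radially, 16 mm tall) on the rim of the dial, top 172 mm above the table, below the spokes. The point is 92 mm from the wheel's axis: when the pointer points at it they are 4 mm apart seen from above. The clip is stiff but can be shoved round.
- wheel (a joint): angle of the wheel in rad, growing anticlockwise seen from above; end stops at 0 and 4; it starts between 0.1 and 0.7.
- isolator: grey isolator box, fixed, 150 x 150 mm, white lid 128 mm above the table, with a black lever and a square steel stop block on top. Origin at the middle of its underside, z up.
- lever_axis (a point): pivot of the lever: on its vertical axis, at the lever's mid-height (158 mm above the table). The hub is 38 mm across, its top 168 mm above the table.
- lever_tip (a point): outer end of the lever, a straight level bar 14 mm wide and 16 mm tall that ends 88 mm from the pivot axis; the point is at its mid-height (underside 22 mm above the lid).
- lever (a joint): angle of the isolator lever in rad, growing as it turns clockwise seen from above: 0 fully off, 1.57 fully on, against the square stop block. Friction about 0.15 N m; it stays where it is left.
- stop_block (a point): centre of the top of the square dark steel stop block (16 x 16 mm, 36 mm tall) on the isolator's lid, 68 mm from the pivot: the lever's leading side rests against it when fully on.
- meter: bystander, loose: handheld multimeter lying flat, 150 x 72 x 41 mm; origin at its underside middle.
- jar: bystander, loose: small closed jar, 44 mm across, 60 mm tall; origin at its underside middle.
- pencil_cup: bystander, loose: black cup of pencils, 72 mm across, 95 mm tall (pencils to about 150 mm); origin at its underside middle.
- screwdriver: bystander, loose: screwdriver lying flat; origin at its underside, on its long axis x.
- tape: bystander, loose: roll of tape lying flat, 96 mm across, 19 mm tall; origin at its underside middle.
- tray: bystander, loose: open parts tray, 100 x 140 x 35 mm; origin at its underside middle.
- spool: bystander, loose: spool standing upright, 56 mm across, 50 mm tall; origin at its underside middle.
Things that resemble listed ones, but are neither listed nor needed, are in the scene too. Leave any yellow look-alike of the isolator alone.

How it is judged:
On the way, in this order (a step that is already met when the one before it is completed fails the run):
1. the pointer rests at the marker clip (horizontal distance between pointer_tip and marker_point below 0.01 m and velocity of joint wheel between -0.05 and 0.05 rad/s), for 0.3 s.
2. the isolator lever is fully on (value of joint lever above 1.42 rad), for 0.2 s.
At the end, for the whole second after the job is handed in: the pointer tip is within 10 mm of the marker clip's point seen from above (about 6 degrees either way), the lever stands at 1.42 rad or more (fully on is 1.57), and the clip is within 4 mm of where it was (horizontal distance between pointer_tip and marker_point below 0.01 m and value of joint lever above 1.42 rad and distance of marker_point from where it was at the start of the episode below 0.004 m); the robot touches nothing.
It fails at once if the marker clip is shoved out of place (more than 4 mm) (distance of marker_point from where it was at the start of the episode above 0.004 m).
It fails at once if a loose bystander is lifted, carried or pushed (more than 15 mm) (distance of any of meter, jar, pencil_cup, screwdriver, tape, tray, spool from where it was at the start of the episode above 0.015 m).
It also fails if it takes over 58 s, if anything falls off the work surface, if the arm or the gripper's body presses on something with over 40 N, if the wrist force passes 120 N, or if a joint passes its speed limit or range.

## Working session

There is one attempt and no reset: what is moved stays moved. The work goes in short steps, Python scripts to look and compute and a tool call to move; the robot and the scene stay as the last step left them, time stands still between calls to the robot, and variables do not carry over. Pictures are saved under pics/ and viewed, at most 10 in all, crops included, and the job is handed in when it is done.

Besides the shell and the picture viewer there is one more tool, called after "Emit:" as a command line: name --argument value ..., lists and objects as JSON in quotes. drive_tool: Moves the arm, as the interface text tells. Its arguments: {"type":"object","properties":{"series":{"type":"array","items":{"type":"array","items":{"type":"array","items":{"type":"number"}}}},"newtons":{"type":"number"}},"required":["series"]}

```bash
mkdir -p pics
cat > h.py <<'E'
import numpy as np, cv2
from station import env
def ray(f,u,v):
    R,_=cv2.Rodrigues(np.array(f["rvec"],float)); t=np.array(f["tvec"],float).ravel()
    c=-R.T@t; d=R.T@np.linalg.inv(f["K"])@np.array([u,v,1.0]); return c,d
def onz(f,u,v,z):
    c,d=ray(f,u,v); return c+d*(z-c[2])/d[2]
E
python3 - <<'E'
from h import *
for n in("top","scene"):
    f=env.grab_frame(n); cv2.imwrite(f"pics/{n}0.png",f["color"]); print(n,ray(f,280,210))
    np.savez(n+"0",**f)
o=env.get_obs();print(o["t"],o["position"],o["tool_rot"],o["grip_width"])
E
```

```text
top (array([ 0.15237267, -0.00748199,  1.59653615]), array([ 0.21818847,  0.00599967, -0.97589041]))
scene (array([ 1.35391119, -0.28365348,  0.96154949]), array([-0.71942446,  0.23569803, -0.65365546]))
0.1 [ 0.23375188 -0.5790022   0.2145959 ] [-3.08236530e+00 -5.98926871e-01  6.64157019e-04] 0.9967418901991725
```

View pics/top0.png

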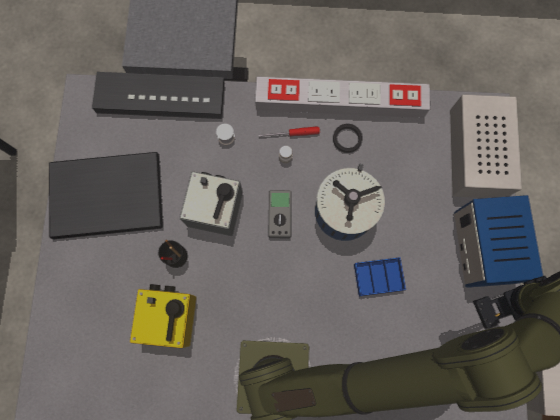

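View pics/scene0.png

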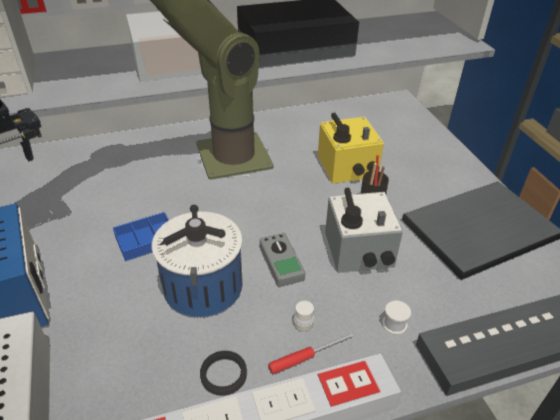

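The top view shows the variac at about (350,200), with the clip near (361,168). The grey isolator is at (212,200), with its lever hub at (225,191). I'll zoom in on both.

Run:
```python
import cv2,numpy as np
a=cv2.imread("pics/top0.png")
l=cv2.resize(a[160:245,170:250],None,fx=5,fy=5,interpolation=3)
r=cv2.resize(a[155:240,310:390],None,fx=5,fy=5,interpolation=3)
cv2.imwrite("pics/crop.png",np.hstack([l,r]))
```

```text
(no output)
```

View pics/crop.png

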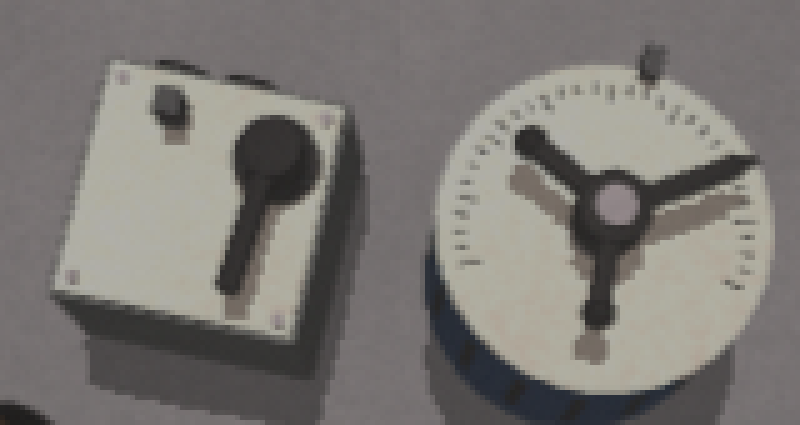

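The crop shows the isolator's hub at pixel (224.4,189.6), its lever tip at (215.6,218) and the stop block at (204,180). On the variac, the hub is at (353.2,195.6), the pointer tip at (382,186.6) and the clip at about (360,168.5).

Run:
```python
from h import *
f=dict(np.load("top0.npz"))
p={n:onz(f,u,v,z) for n,u,v,z in [("hub",353.2,195.6,.21),("tip",382,186.6,.198),("ball1",336.3,182.7,.198),("ball2",349.3,217.6,.198),("clip",360.2,169,.172),("lh",224.4,189.6,.168),("lt",215.6,217.5,.16),("stop",203.8,179,.164)]}
# dial centre: white ellipse fit near the variac
g=f["color"].astype(int); m=((g.min(2)>130)).astype(np.uint8); m[:, :310]=0;m[:,395:]=0;m[:150]=0;m[250:]=0
c=max(cv2.findContours(m,0,2)[0],key=cv2.contourArea); e=cv2.fitEllipse(cv2.convexHull(c)); print(e); p["dial"]=onz(f,*e[0],.156)
for k in p: print(k,p[k].round(4))
for k in("tip","ball1","ball2","clip"):
    d=p[k]-p["dial"]; print(k,np.hypot(*d[:2]),np.degrees(np.arctan2(d[1],d[0])))
for k in("lt","stop"):
    d=p[k]-p["lh"]; print(k,np.hypot(*d[:2]),np.degrees(np.arctan2(d[1],d[0])))
o=env.get_obs(); from scipy.spatial.transform import Rotation as R
print(R.from_rotvec(o["tool_rot"]).as_matrix().round(3))
```

```text
((350.5010681152344, 200.25070190429688), (64.9516372680664, 68.2424545288086), 114.3567123413086)
hub [ 0.5131 -0.2008  0.21  ]
tip [ 0.5463 -0.2833  0.198 ]
ball1 [ 0.5516 -0.1542  0.198 ]
ball2 [ 0.4525 -0.1926  0.198 ]
clip [ 0.6034 -0.2252  0.172 ]
lh [0.5243 0.1639 0.168 ]
lt [0.4429 0.1842 0.16  ]
stop [0.5542 0.2262 0.164 ]
dial [ 0.5129 -0.2008  0.156 ]
tip 0.08904584863403242 -67.99713833611398
ball1 0.06052842337209898 50.30602321479994
ball2 0.060939107292117774 172.29498355440666
clip 0.0937678957345605 -15.09637257759009
lt 0.0838510771413999 165.9938846016556
stop 0.0691262145044191 64.36588144958236
[[ 0.927  0.374 -0.001]
 [ 0.374 -0.927  0.001]
 [-0.    -0.002 -1.   ]]
```

Emit:
drive_tool --series '[[[0,0,-45,0,255],[38,-30,0,0,255],[38,-30,0,0,255],[38,-30,0,0,255],[38,-30,0,0,255],[38,-30,0,0,255],[38,-30,0,0,255],[38,-30,0,0,255],[38,-30,0,0,255],[38,-30,0,0,255],[38,-30,0,0,255],[0,0,0,0,255]]]'

```text
t: 1.6
position: [0.476, -0.1544, 0.2602]
tool_rot: [-3.079, -0.612, -0.003]
contact_force: [-0.4, 0.3, 0.9]
grip_width: 0.006
grip_force: 0.0
```

Emit:
drive_tool --series '[[[0,0,0,0.178,255],[0,0,0,0.178,255],[0,0,0,0.178,255],[0,0,0,0,255],[0,0,0,0,255]]]'

```text
t: 2.22
position: [0.4737, -0.1595, 0.2602]
tool_rot: [3.133, -0.232, -0.001]
contact_force: [-0.3, 0.1, 0.3]
grip_width: 0.009
grip_force: 0.0
```

```bash
cat >> h.py <<'E'
from scipy.spatial.transform import Rotation as R
def st(target=None):
    o=env.get_obs(); M=R.from_rotvec(o["tool_rot"]).as_matrix(); p=np.array(o["position"])
    print("t",o["t"],"p",p.round(4),"yaw",np.degrees(np.arctan2(M[1,0],M[0,0])).round(1),"F",np.round(o["contact_force"],1),"w",o["grip_width"],"q7",o["q"][6], "tilt",M[:,2].round(3))
    if target is not None: print("tool delta mm",(1000*M.T@(np.array(target)-p)).round(1))
    return p,M
E
python3 - <<'E'
from h import *
st([.474,-.1585,.184])
f=env.grab_frame("wrist"); cv2.imwrite("pics/w1.png",f["color"]); np.savez("w1",**f)
E
```

```text
t 2.225 p [ 0.4737 -0.1595  0.2602] yaw -8.5 F [-0.3  0.1  0.3] w 0.008839496988779427 q7 -1.5241835397396222 tilt [-0. -0. -1.]
tool delta mm [ 0.2 -1.1 76.2]
```

View pics/w1.png

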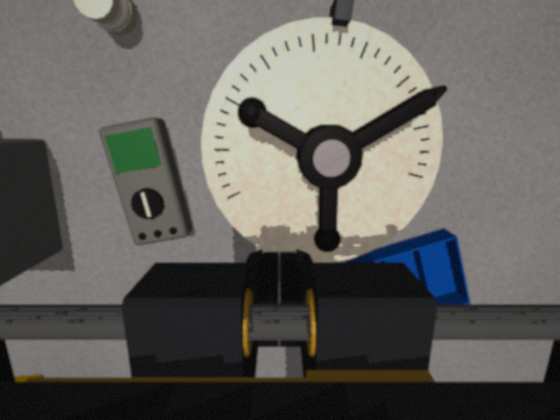

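The wrist view shows the hub at (331,157), the pointer tip at (446,89), the clip's near edge at (341,18), the near ball at (327,239) and the left ball at (251,112). The fingers hang in the gap, clear of the spokes.

```bash
cat >> h.py <<'E'
def wonz(f,p,M,u,v,z):
    T=np.array(f["tool_from_camera"]); c=p+M@T[:3,3]; d=M@T[:3,:3]@np.linalg.inv(f["K"])@np.array([u,v,1.0])
    return c+d*(z-c[2])/d[2]
E
python3 - <<'E'
from h import *
f=dict(np.load("w1.npz")); p,M=st()
q={n:wonz(f,p,M,u,v,z) for n,u,v,z in [("hub",331.5,157.5,.21),("tip",446,89,.198),("ball1",251,112,.198),("ball2",327,239,.198),("clip",341,19,.172)]}
g=f["color"].astype(int); m=(g.min(2)>150).astype(np.uint8); m[230:]=0;m[:,:195]=0
c=max(cv2.findContours(m,0,2)[0],key=cv2.contourArea); h=cv2.convexHull(c)
e=cv2.fitEllipse(h); print(e); q["dial"]=wonz(f,p,M,*e[0],.156)
for k in q: d=q[k]-q["hub"]; print(k,q[k].round(4),np.hypot(*d[:2]).round(4),np.degrees(np.arctan2(d[1],d[0])).round(1))
E
```

```text
t 2.275 p [ 0.4738 -0.1594  0.2602] yaw -8.5 F [-0.5  0.2  0.5] w 0.002124885924504439 q7 -1.524663544231733 tilt [-0. -0. -1.]
((312.09161376953125, 125.76486206054688), (202.96139526367188, 245.86386108398438), 52.281795501708984)
hub [ 0.5139 -0.2006  0.21  ] 0.0 0.0
tip [ 0.5458 -0.2816  0.198 ] 0.087 -68.5
ball1 [ 0.5504 -0.1522  0.198 ] 0.0606 52.9
ball2 [ 0.4535 -0.1927  0.198 ] 0.0609 172.5
clip [ 0.6033 -0.2227  0.172 ] 0.0921 -13.8
dial [ 0.5347 -0.1956  0.156 ] 0.0215 13.6
```

Emit:
drive_tool --series '[[[7,0,0,0,255],[0,0,38,0,255],[0,0,38,0,255],[0,0,0,0,255],[0,4,0,0,255],[0,4,0,0,255],[0,2,0,0,255],[0,0,0,0,255]]]'

```text
t: 3.28
position: [0.4797, -0.1704, 0.1849]
tool_rot: [3.132, -0.236, 0.002]
contact_force: [-0.3, 0.7, -0.7]
grip_width: 0.001
grip_force: 0.0
```

Emit:
drive_tool --series '[[[-2.2,3.9,0,-0.1,255],[-2.2,3.9,0,-0.1,255],[-2.2,3.9,0,-0.1,255],[-2.2,3.9,0,-0.1,255],[-2.2,3.9,0,-0.1,255],[-2.2,3.9,0,-0.1,255],[-2.2,3.9,0,-0.1,255],[0,0,0,0,255],[0,0,0,0,255]]]'

```text
t: 4.4
position: [0.4686, -0.1985, 0.1844]
tool_rot: [3.024, 0.851, 0.0]
contact_force: [0.7, 0.4, 0.7]
grip_width: 0.004
grip_force: 0.0
```

Run:
```python
from h import *
p,M=st()
f=env.grab_frame("wrist"); cv2.imwrite("pics/w2.png",f["color"]); np.savez("w2",p=p,M=M,**f)
```

```text
t 4.4 p [ 0.4686 -0.1985  0.1844] yaw 31.4 F [0.7 0.4 0.7] w 0.0038428334306708023 q7 -0.9702221855525381 tilt [ 0.  0. -1.]
```

View pics/w2.png

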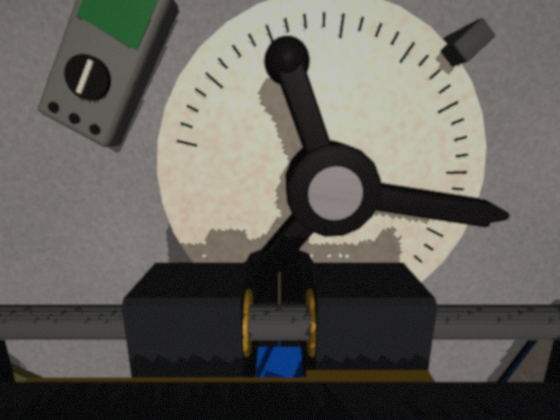

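After the push, the hub is at (335,192), the pointer tip at (508,214), the far ball at (287,59) and the clip's near edge at (452,60).

Run:
```python
from h import *
f=dict(np.load("w2.npz")); p,M=f["p"],f["M"]
q={n:wonz(f,p,M,u,v,z) for n,u,v,z in [("hub",335.5,192.5,.21),("tip",508,214,.198),("ball1",287,60,.198),("clip",452,60,.172)]}
for k in q: d=q[k]-q["hub"]; print(k,q[k].round(4),np.hypot(*d[:2]).round(4),np.degrees(np.arctan2(d[1],d[0])).round(1))
print("axis in tool",1000*M.T@(np.array([.5135,-.2007,.184])-p))
```

```text
hub [ 0.5139 -0.2005  0.21  ] 0.0 0.0
tip [ 0.5479 -0.2814  0.198 ] 0.0878 -67.2
ball1 [ 0.5505 -0.1529  0.198 ] 0.0601 52.4
clip [ 0.5982 -0.2223  0.172 ] 0.0871 -14.5
axis in tool [37.15887588 25.22582432  0.43720451]
```

Run:
```python
from h import *
f=dict(np.load("w2.npz")); p,M=f["p"],f["M"]; T=np.array(f["tool_from_camera"])
def pr(X):
    c=T[:3,:3].T@(M.T@(np.array(X)-p)-T[:3,3]); w=f["K"]@c; return (w[:2]/w[2]).round(0)
c=np.array([.5137,-.2006,0])
print("tcp",pr(p),"20 up",pr(p+[0,0,.03]))
for r in(.022,.04,.06): 
    for a in (172.5,):
        print(r,pr(c+[r*np.cos(np.radians(a)),r*np.sin(np.radians(a)),.206]))
st()
a=env.grab_frame("top")["color"];b=env.grab_frame("scene")["color"]
cv2.imwrite("pics/c3.png",np.hstack([cv2.resize(a[150:250,300:400],(400,400),interpolation=3),cv2.resize(b[190:290,140:240],(400,400),interpolation=3)]))
```

```text
tcp [279. 251.] 20 up [278. 275.]
0.022 [303. 227.]
0.04 [279. 255.]
0.06 [253. 285.]
t 4.45 p [ 0.4686 -0.1984  0.1844] yaw 31.4 F [ 0.4 -0.3  0.6] w 0.006280439056542812 q7 -0.9699970798156874 tilt [ 0. -0. -1.]
```

View pics/c3.png

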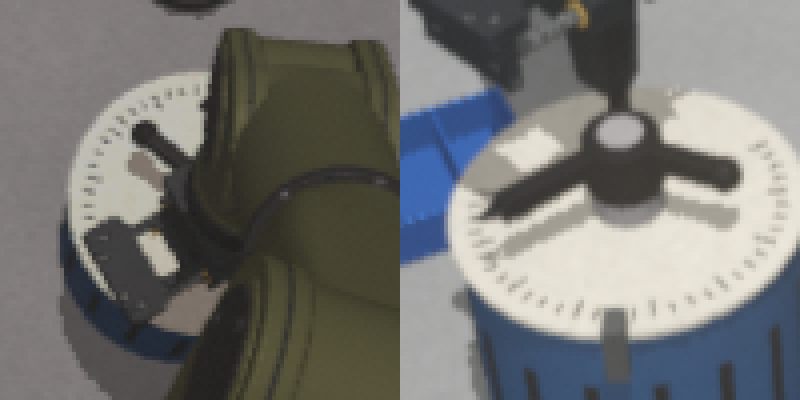

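Run:
```python
from h import *
f=dict(np.load("scene0.npz"))
P,_=st()
c=np.array([.5137,-.2006,0]); s=np.array([np.cos(np.radians(172.5)),np.sin(np.radians(172.5)),0])
for n,X in [("tcp",P),("tcp+22",P+[0,0,.022]),("ball",c+.06*s+[0,0,.198]),("bar36top",c+.036*s+[0,0,.206]),("hub",c+[0,0,.21])]:
    u=cv2.projectPoints(X,f["rvec"],f["tvec"],f["K"],None)[0].ravel(); print(n,u.round(1),"crop",((u-[140,190])*4+[400,0]).round(0))
a=cv2.imread("pics/c3.png")[0:200,500:760]; b=cv2.imread("pics/w2.png")[180:300,200:360]
cv2.imwrite("pics/c4.png",np.hstack([cv2.resize(a,(400,400),interpolation=3),cv2.resize(b,(400,400))])*1)
im=cv2.imread("pics/c4.png"); cv2.imwrite("pics/c4.png",np.clip(im.astype(float)*2.2,0,255).astype(np.uint8))
```

```text
t 4.55 p [ 0.4686 -0.1984  0.1844] yaw 31.5 F [-0.1 -0.2 -0.4] w 0.006670429884966267 q7 -0.9695388337190668 tilt [-0. -0. -1.]
tcp [192.4 218. ] crop [610. 112.]
tcp+22 [191.4 210.5] crop [606.  82.]
ball [193.2 208.8] crop [613.  75.]
bar36top [193.4 213.1] crop [614.  92.]
hub [194.1 222.7] crop [616. 131.]
```

View pics/c4.png

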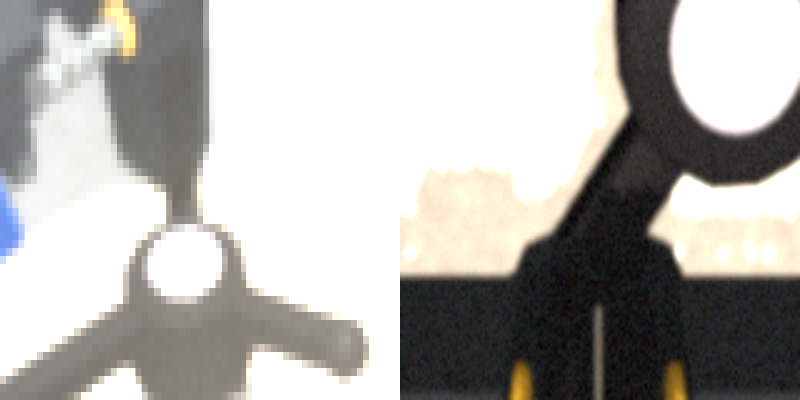

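The crops show the spoke crossing in front of the closed fingertips with no force reading and the wheel unmoved. I'll reverse the arc, go 12 mm lower and push again while watching the force.

Emit:
drive_tool --series '[[[2.6,-3.7,0,0.1,255],[2.6,-3.7,0,0.1,255],[2.6,-3.7,0,0.1,255],[2.6,-3.7,0,0.1,255],[2.6,-3.7,0,0.1,255],[2.6,-3.7,0,0.1,255],[2.6,-3.7,0,0.1,255],[0,0,0,0,255],[0,0,6,0,255],[0,0,6,0,255],[0,0,0,0,255]]]'

```text
t: 5.92
position: [0.4789, -0.1698, 0.1716]
tool_rot: [-3.132, 0.236, 0.002]
contact_force: [-0.3, -0.1, 0.3]
grip_width: 0.005
grip_force: 0.0
```

Emit:
drive_tool --series '[[[-2.2,3.9,0,-0.1,255],[-2.2,3.9,0,-0.1,255],[-2.2,3.9,0,-0.1,255]]]'

```text
t: 6.3
position: [0.4724, -0.1796, 0.1722]
tool_rot: [-3.13, -0.242, 0.0]
contact_force: [-0.8, 4.6, 0.1]
grip_width: 0.003
grip_force: 1.9
```

Emit:
drive_tool --series '[[[-2.2,3.9,0,-0.1,255],[-2.2,3.9,0,-0.1,255]]]'

```text
t: 6.55
position: [0.4691, -0.188, 0.1722]
tool_rot: [-3.09, -0.553, 0.001]
contact_force: [-1.3, 3.9, 0.8]
grip_width: 0.006
grip_force: 1.9
```

Run:
```python
from h import *
p,M=st()
f=env.grab_frame("wrist"); cv2.imwrite("pics/w3.png",f["color"]); np.savez("w3",p=p,M=M,**f)
```

```text
t 6.55 p [ 0.4691 -0.188   0.1722] yaw 20.3 F [-1.3  3.9  0.8] w 0.006459869685579299 q7 -1.1403394508496012 tilt [-0.001  0.002 -1.   ]
```

View pics/w3.png

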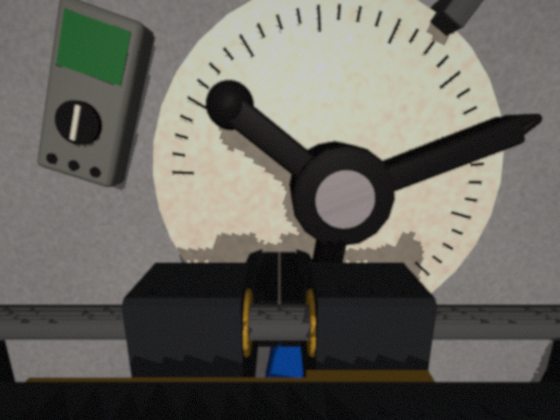

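At the lower height the finger engages at about 4 N and the wheel is turning. The hub is now at (345,199), the pointer tip at (541,120) and the left ball at (230,103).

```bash
cat > ang.py <<'E'
from h import *
import sys
def ang(name,pts):
    f=dict(np.load(name+".npz")); p,M=f["p"],f["M"]; c=np.array([.5137,-.2006,0])
    for n,u,v,z in pts:
        d=wonz(f,p,M,u,v,z)-c; print(n,np.hypot(*d[:2]).round(4),np.degrees(np.arctan2(d[1],d[0])).round(1))
    print("axis in tool",1000*M.T@(c-p),"yaw",np.degrees(np.arctan2(M[1,0],M[0,0])))
E
python3 -c "
from ang import *
ang('w3',[('hub',345,199,.21),('tip',541,119,.198),('ball',229.5,103,.198)])"
```

```text
hub 0.0001 111.0
tip 0.088 -48.7
ball 0.0606 71.7
axis in tool [ 37.55629021  27.73029554 172.07104051] yaw 20.305657941940726
```

Emit:
drive_tool --series '[[[-2.6,3.9,0,-0.1,255],[-2.6,3.9,0,-0.1,255],[-2.6,3.9,0,-0.1,255],[-2.6,3.9,0,-0.1,255],[-1.3,1.9,0,-0.05,255],[0,0,0,0,255],[0,0,0,0,255]]]'

```text
t: 7.48
position: [0.4683, -0.2099, 0.1723]
tool_rot: [-2.894, -1.222, 0.0]
contact_force: [-0.6, 3.2, -0.5]
grip_width: 0.003
grip_force: 1.1
```

```bash
cat > look.py <<'E'
from h import *
import sys
def look(n):
    p,M=st(); f=env.grab_frame("wrist"); np.savez(n,p=p,M=M,**f); cv2.imwrite(f"pics/{n}.png",f["color"])
    T=np.array(f["tool_from_camera"])
    # sample circles about the axis, dark = spoke / ball
    c=np.array([.5137,-.2006,0]); g=f["color"].max(2).astype(float)
    def samp(r,z,a):
        X=np.stack([c[0]+r*np.cos(a),c[1]+r*np.sin(a),np.full_like(a,z)],1)
        C=(((X-p)@M)-T[:3,3])@T[:3,:3]; w=C@f["K"].T; uv=(w[:,:2]/w[:,2:]).astype(np.float32)
        return cv2.remap(g.astype(np.float32),uv[None,:,0],uv[None,:,1],1,borderValue=255)[0]
    a=np.radians(np.arange(-90,90,.5))
    for r,z in((.065,.206),(.073,.206),(.040,.206),(.094,.172),(.1,.172)):
        d=samp(r,z,a)<70; e=np.flatnonzero(np.diff(np.r_[0,d.astype(int),0])); print(r,[(np.degrees(a[i]).round(1),np.degrees(a[j-1]).round(1)) for i,j in zip(e[::2],e[1::2]) if j-i>6])
E
python3 -c "
from look import *
look('w4')"
```

```text
t 7.475 p [ 0.4683 -0.2099  0.1723] yaw 45.8 F [-0.6  3.2 -0.5] w 0.0026557733239666623 q7 -0.7841191597480286 tilt [-0.  0. -1.]
0.065 [(np.float64(-25.0), np.float64(-14.0))]
0.073 [(np.float64(-25.0), np.float64(-15.5)), (np.float64(-11.5), np.float64(-2.0))]
0.04 [(np.float64(-28.0), np.float64(-8.5))]
0.094 [(np.float64(-30.5), np.float64(-21.5)), (np.float64(-17.5), np.float64(-8.5))]
0.1 [(np.float64(-27.0), np.float64(-22.5)), (np.float64(-17.0), np.float64(-10.0)), (np.float64(6.0), np.float64(10.0))]
```

Emit:
drive_tool --series '[[[-1.3,1.9,0,-0.05,255],[-1.2,1.8,0,-0.045,255],[0,0,0,0,255],[0,0,0,0,255],[0,0,0,0,255]]]'

```text
t: 8.15
position: [0.4693, -0.2149, 0.1723]
tool_rot: [2.833, 1.358, -0.0]
contact_force: [-0.9, 2.7, -0.7]
grip_width: 0.003
grip_force: 0.9
```

```bash
python3 -c "
from look import *
look('w5')"
```

```text
t 8.15 p [ 0.4693 -0.2149  0.1723] yaw 51.2 F [-0.9  2.7 -0.7] w 0.003082599855910142 q7 -0.7059543764115125 tilt [-0. -0. -1.]
0.065 [(np.float64(-90.0), np.float64(-86.0)), (np.float64(-19.0), np.float64(-7.0))]
0.073 [(np.float64(-90.0), np.float64(-84.5)), (np.float64(-19.0), np.float64(-2.5))]
0.04 [(np.float64(-22.0), np.float64(-3.0))]
0.094 [(np.float64(-90.0), np.float64(-86.5)), (np.float64(-24.0), np.float64(-9.0))]
0.1 [(np.float64(-90.0), np.float64(-85.0)), (np.float64(-21.0), np.float64(-10.0)), (np.float64(3.0), np.float64(13.0))]
```

View pics/w5.png

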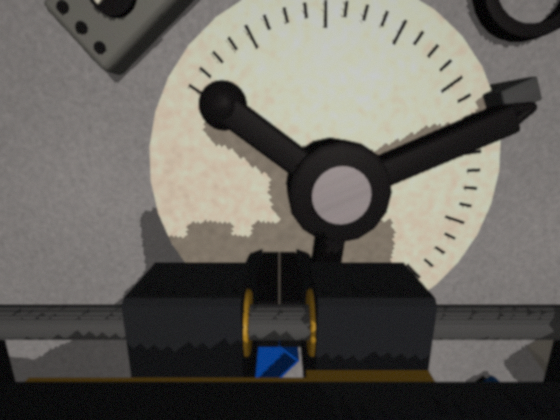

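The pointer tip is at (535,112), the left ball at (222,103), and the clip's top runs from about (490,95) to (540,90), just ahead of the pointer.

```bash
python3 -c "
from ang import *
ang('w5',[('hub',341,194,.21),('tip',535,112,.198),('ball',221.5,103.5,.198),('clipFarTop',540,89,.172),('clipmid',515,93,.172),('clipin',490,100,.172)])
ang('w4',[('hub',341,194,.21)])
ang('w1',[('clip',341,12,.172),('clipb',341,22,.172)])
ang('w3',[('clip',446,20,.172)])"
```

```text
hub 0.0006 86.6
tip 0.0873 -16.7
ball 0.0611 105.0
clipFarTop 0.1098 -15.0
clipmid 0.0983 -13.2
clipin 0.0865 -11.8
axis in tool [ 38.95321888  25.65122118 172.31754774] yaw 51.23940595129996
hub 0.0013 79.1
axis in tool [ 38.30291329  26.148008   172.25777165] yaw 45.771261869655945Traceback (most recent call last):
  File "<string>", line 5, in <module>
    ang('w1',[('clip',341,12,.172),('clipb',341,22,.172)])
    ~~~^^^^^^^^^^^^^^^^^^^^^^^^^^^^^^^^^^^^^^^^^^^^^^^^^^^
  File "ang.py", line 4, in ang
    f=dict(np.load(name+".npz")); p,M=f["p"],f["M"]; c=np.array([.5137,-.2006,0])
                                      ~^^^^^
KeyError: 'p'
```

Emit:
drive_tool --series '[[[-0.5,0.8,0,-0.02,255],[0,0,0,0,255],[0,0,0,0,255],[0,0,0,0,255],[0,0,0,0,255],[0,-6,0,0,255],[0,-12,0,0,255],[0,0,-40,0,255],[0,0,-40,0,255],[0,0,0,0,255],[0,0,0,0,255]]]'

```text
t: 9.57
position: [0.4546, -0.2047, 0.2519]
tool_rot: [2.819, 1.387, -0.002]
contact_force: [0.4, 1.1, -0.8]
grip_width: 0.008
grip_force: 0.0
```

```bash
python3 -c "
from look import *
look('w6')"
```

```text
t 9.575 p [ 0.4546 -0.2047  0.2519] yaw 52.4 F [ 0.4  1.1 -0.8] w 0.008078399313691198 q7 -0.6302799533001855 tilt [-0.001 -0.    -1.   ]
0.065 [(np.float64(-17.5), np.float64(-7.5))]
0.073 [(np.float64(-17.5), np.float64(-5.5))]
0.04 [(np.float64(-20.5), np.float64(-2.5))]
0.094 [(np.float64(-19.5), np.float64(-8.5))]
0.1 [(np.float64(-18.0), np.float64(-14.0)), (np.float64(-13.0), np.float64(-10.0))]
```

Emit:
drive_tool --series '[[[34.5,-26.2,0,0,255],[34.5,-26.2,0,0,255],[34.5,-26.2,0,0,255],[34.5,-26.2,0,0,255],[34.5,-26.2,0,0,255],[34.5,-26.2,0,0,255],[34.5,-26.2,0,0,255],[34.5,-26.2,0,0,255],[0,0,0,0,255]]]'

```text
t: 10.75
position: [0.4566, 0.1458, 0.2514]
tool_rot: [-2.812, -1.396, 0.001]
contact_force: [-1.2, -0.7, -0.5]
grip_width: 0.001
grip_force: 0.0
```

Emit:
drive_tool --series '[[[0,0,0,-0.18,255],[0,0,0,-0.18,255],[0,0,0,-0.18,255],[0,0,0,-0.18,255],[0,0,0,-0.18,255],[0,0,0,-0.18,255],[0,0,0,-0.18,255],[0,0,0,-0.18,255],[0,0,0,-0.18,255],[0,0,0,-0.18,255],[0,0,0,-0.18,255],[0,0,0,0,255]]]'

```text
t: 12.25
position: [0.4572, 0.1404, 0.2511]
tool_rot: [-0.391, -3.115, 0.002]
contact_force: [-0.7, -0.2, 0.8]
grip_width: 0.006
grip_force: 0.0
```

Run:
```python
from h import *
p,M=st([.457,.1425,.134])
f=env.grab_frame("wrist"); np.savez("l1",p=p,M=M,**f); cv2.imwrite("pics/l1.png",f["color"])
t=env.grab_frame("top"); np.savez("top1",**t)
# isolator & wheel check in top view: rectify circle profile of pointer direction
g=t["color"].max(2).astype(np.float32)
def prof(c,r,z,a0,a1,th=90):
    a=np.radians(np.arange(a0,a1,.5)); X=np.stack([c[0]+r*np.cos(a),c[1]+r*np.sin(a),np.full_like(a,z)],1)
    uv=cv2.projectPoints(X,t["rvec"],t["tvec"],t["K"],None)[0][:,0].astype(np.float32)
    v=cv2.remap(g,uv[None,:,0],uv[None,:,1],1)[0]; d=v<th; e=np.flatnonzero(np.diff(np.r_[0,d.astype(int),0]))
    print(r,[(float(np.degrees(a[i]).round(1)),float(np.degrees(a[j-1]).round(1))) for i,j in zip(e[::2],e[1::2])])
for r,z in((.04,.206),(.055,.206),(.065,.206),(.075,.206),(.1,.172),(.105,.172)): prof([.5133,-.2008],r,z,-90,200)
```

```text
t 12.25 p [0.4572 0.1404 0.2511] yaw 165.7 F [-0.7 -0.2  0.8] w 0.005904437900967072 q7 0.2376148233606607 tilt [-0.002 -0.001 -1.   ]
tool delta mm [  0.5   2.2 117.1]
0.04 [(-19.5, -5.5), (51.5, 199.5)]
0.055 [(-17.5, -7.5), (78.5, 199.5)]
0.065 [(-16.0, -8.0), (81.5, 199.5)]
0.075 [(-15.5, -9.5), (78.0, 199.5)]
0.1 [(-16.0, -10.0), (65.0, 199.5)]
0.105 [(-15.0, -11.0), (64.5, 199.5)]
```

View pics/l1.png

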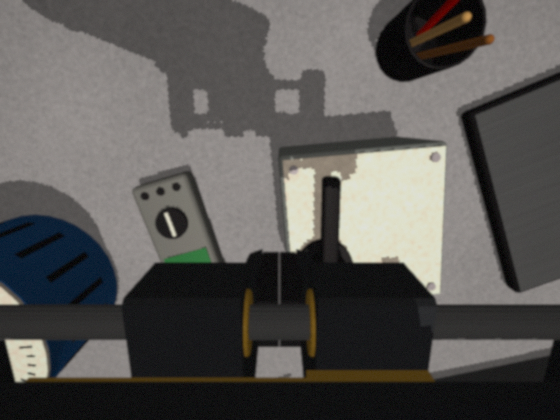

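The wrist view shows the lever parallel to the tool's x axis, from its tip at (332,178) to the hub at about (332,250), with the fingers beside it. The top view puts the pointer at -12.5° and the clip at -13°, so step 1 holds.

Emit:
drive_tool --series '[[[0,0,40,0,255],[0,0,40,0,255],[0,0,30,0,255],[0,0,6,0,255],[0,0,0,0,255],[0,6,0,0,255],[0,6,0,0,255],[0,0,0,0,255]]]'

```text
t: 13.35
position: [0.4611, 0.1546, 0.1369]
tool_rot: [0.386, 3.117, 0.002]
contact_force: [0.3, 0.6, 0.1]
grip_width: 0.006
grip_force: 0.0
```

Emit:
drive_tool --series '[[[2.3,6.1,0,0.1,255],[2.3,6.1,0,0.1,255],[2.3,6.1,0,0.1,255],[2.3,6.1,0,0.1,255],[2.3,6.1,0,0.1,255],[2.3,6.1,0,0.1,255],[2.3,6.1,0,0.1,255],[0,0,0,0,255]]]'

```text
t: 14.35
position: [0.4681, 0.1976, 0.1363]
tool_rot: [-1.429, -2.797, 0.002]
contact_force: [-1.5, 0.1, -0.0]
grip_width: 0.003
grip_force: 0.7
```

```bash
cat > lv.py <<'E'
from h import *
p,M=st(); c=np.array([.5243,.1639,p[2]]); print("axis in tool",(1000*M.T@(c-p)).round(1))
f=env.grab_frame("wrist"); T=np.array(f["tool_from_camera"]); g=f["color"].max(2).astype(np.float32)
a=np.radians(np.arange(0,260,.5))
for r in(.06,.072,.08,.085):
    X=np.stack([c[0]+r*np.cos(a),c[1]+r*np.sin(a),np.full_like(a,.166)],1); C=(((X-p)@M)-T[:3,3])@T[:3,:3]; w=C@f["K"].T; uv=(w[:,:2]/w[:,2:]).astype(np.float32)
    d=cv2.remap(g,uv[None,:,0],uv[None,:,1],1,borderValue=255)[0]<60; e=np.flatnonzero(np.diff(np.r_[0,d.astype(int),0])); print(r,[(float(np.degrees(a[i])),float(np.degrees(a[j-1]))) for i,j in zip(e[::2],e[1::2]) if j-i>5])
E
python3 lv.py
```

```text
t 14.35 p [0.4681 0.1976 0.1363] yaw 125.9 F [-1.5  0.1 -0. ] w 0.0034171492978057384 q7 -0.5855437888931978 tilt [-0.001 -0.001 -1.   ]
axis in tool [-60.2  25.8  -0. ]
0.06 [(13.5, 36.0), (62.0, 150.5), (152.5, 167.0), (172.0, 212.5), (214.50000000000003, 238.0)]
0.072 [(17.5, 36.0), (57.5, 92.0), (125.5, 146.5), (147.5, 213.0), (215.0, 234.0)]
0.08 [(19.5, 36.5), (55.0, 63.50000000000001), (66.5, 69.5), (126.5, 135.5), (151.5, 155.5), (160.5, 213.5), (215.0, 232.5)]
0.085 [(20.5, 36.0), (54.0, 67.0), (127.00000000000001, 135.5), (165.0, 213.5), (215.0, 231.5)]
```

The lever has moved to about 131° and contact is holding, so about 54° remains.

Emit:
drive_tool --series '[[[2.3,6.1,0,0.1,255],[2.3,6.1,0,0.1,255],[2.3,6.1,0,0.1,255],[2.3,6.1,0,0.1,255],[2.3,6.1,0,0.1,255],[2.3,6.1,0,0.1,255],[2.3,6.1,0,0.1,255],[2.3,6.1,0,0.1,255],[0,0,0,0,255],[0,0,0,0,255]]]'

```text
t: 15.65
position: [0.5097, 0.2276, 0.1364]
tool_rot: [-2.406, -2.02, -0.0]
contact_force: [-1.1, 1.1, 0.1]
grip_width: 0.003
grip_force: 0.8
```

```bash
python3 lv.py
```

```text
t 15.65 p [0.5097 0.2276 0.1364] yaw 80.0 F [-1.1  1.1  0.1] w 0.003069906816686093 q7 -1.152767898427282 tilt [ 0.  0. -1.]
axis in tool [-60.2  25.3  -0. ]
0.06 [(24.5, 119.5), (125.00000000000001, 167.0), (169.0, 192.5)]
0.072 [(24.5, 28.0), (53.5, 56.0), (61.50000000000001, 76.5), (79.5, 167.5), (169.0, 188.5)]
0.08 [(20.5, 23.5), (63.50000000000001, 78.0), (80.0, 89.0), (115.0, 167.5), (169.0, 186.5)]
0.085 [(18.5, 21.0), (68.5, 78.5), (80.5, 89.0), (119.5, 167.5), (169.5, 185.5)]
```

Emit:
drive_tool --series '[[[2.3,6.1,0,0.1,255],[0,2,0,0.03,255],[0,2,0,0,255],[0,0,0,0,255],[0,0,0,0,255]]]'

```text
t: 16.32
position: [0.5157, 0.2291, 0.1362]
tool_rot: [-2.526, -1.86, 0.008]
contact_force: [-9.7, 3.4, 4.1]
grip_width: 0.007
grip_force: 5.5
```

```bash
python3 lv.py
```

```text
t 16.325 p [0.5157 0.2291 0.1362] yaw 72.7 F [-9.7  3.4  4.1] w 0.0066191000045587025 q7 -1.2342780759267333 tilt [-0.006  0.    -1.   ]
axis in tool [-59.7  27.6  -0.1]
0.06 [(20.5, 116.00000000000001), (121.5, 160.0), (162.0, 185.5)]
0.072 [(17.0, 20.5), (61.0, 160.5), (162.0, 181.5)]
0.08 [(13.0, 16.0), (63.0, 84.0), (99.5, 103.5), (108.0, 160.5), (162.5, 179.5)]
0.085 [(11.0, 14.0), (66.5, 84.0), (112.5, 161.0), (162.5, 178.5)]
```

Emit:
drive_tool --series '[[[0,2,0,0,255],[0,0,0,0,255],[0,0,0,0,255],[0,0,0,0,255]]]'

```text
t: 16.88
position: [0.5158, 0.2291, 0.1362]
tool_rot: [-2.524, -1.861, 0.011]
contact_force: [-12.7, 4.3, 6.0]
grip_width: 0.007
grip_force: 7.4
```

```bash
python3 lv.py
```

```text
t 16.875 p [0.5158 0.2291 0.1362] yaw 72.8 F [-12.7   4.3   6. ] w 0.007068645522922463 q7 -1.2307337618713816 tilt [-0.009  0.    -1.   ]
axis in tool [-59.8  27.4  -0.1]
0.06 [(20.5, 115.49999999999999), (121.0, 160.0), (162.0, 185.5)]
0.072 [(17.0, 21.0), (61.0, 160.5), (162.5, 181.5)]
0.08 [(12.000000000000002, 16.5), (63.50000000000001, 84.0), (99.0, 103.5), (108.0, 161.0), (162.5, 180.0)]
0.085 [(11.5, 14.500000000000002), (66.5, 83.5), (112.5, 161.0), (162.5, 179.0)]
```

The force rises without any movement, so the lever is against the stop. Backing off.

Emit:
drive_tool --series '[[[0,-6,0,0,255],[0,-15,0,0,255],[0,0,0,0,255],[0,0,-50,0,255],[0,0,-50,0,255],[0,-30,-20,0,255],[0,-30,0,0,255],[0,-30,0,0,255],[0,0,0,0,255],[0,0,0,0,255]]]'

```text
t: 18.18
position: [0.4175, 0.2599, 0.2564]
tool_rot: [2.534, 1.855, 0.001]
contact_force: [0.2, -0.6, -1.0]
grip_width: 0.002
grip_force: 0.0
```

```bash
python3 lv.py
python3 - <<'E'
from h import *
s=env.grab_frame("top")["color"]; s0=cv2.imread("pics/top0.png")
d=(cv2.absdiff(s,s0).max(2)>60).astype(np.uint8); d=cv2.morphologyEx(d,cv2.MORPH_OPEN,np.ones((3,3)))
n,_,S,C=cv2.connectedComponentsWithStats(d); print([(x[:5].tolist()) for x in S[1:] if x[4]>15])
t=dict(np.load("top0.npz")); g=s.max(2).astype(np.float32)
def prof(c,r,z,a0,a1,th=90):
    a=np.radians(np.arange(a0,a1,.5)); X=np.stack([c[0]+r*np.cos(a),c[1]+r*np.sin(a),np.full_like(a,z)],1)
    uv=cv2.projectPoints(X,t["rvec"],t["tvec"],t["K"],None)[0][:,0].astype(np.float32)
    d=cv2.remap(g,uv[None,:,0],uv[None,:,1],1)[0]<th; e=np.flatnonzero(np.diff(np.r_[0,d.astype(int),0]))
    print(r,[(float(np.degrees(a[i]).round(1)),float(np.degrees(a[j-1]).round(1))) for i,j in zip(e[::2],e[1::2])])
for r in(.055,.065,.075):prof([.5133,-.2008],r,.206,-90,30)
for r in(.1,.105):prof([.5133,-.2008],r,.172,-60,30)
print("lever")
for r in(.03,.05,.08,.084):prof([.5243,.1639],r,.166,30,200)
E
```

```text
t 18.175 p [0.4175 0.2599 0.2564] yaw 72.4 F [ 0.2 -0.6 -1. ] w 0.001853013095091107 q7 -1.3083276693536825 tilt [ 0.001 -0.    -1.   ]
axis in tool [-59.2 130.8   0.2]
0.06 [(74.5, 88.5), (151.5, 259.5)]
0.072 [(73.5, 87.5), (153.0, 258.5)]
0.08 [(67.5, 87.0), (154.0, 257.5)]
0.085 [(76.0, 86.0), (154.5, 257.5)]
[[147, 171, 71, 73, 2636], [354, 173, 7, 16, 65], [332, 180, 15, 17, 149], [360, 186, 21, 16, 181], [329, 198, 14, 7, 72], [359, 203, 12, 13, 81], [217, 207, 15, 20, 175], [345, 208, 8, 19, 101], [190, 233, 96, 109, 5319], [307, 272, 253, 145, 16586]]
0.055 [(-17.5, -7.5)]
0.065 [(-16.0, -8.0)]
0.075 [(-15.5, -9.5)]
0.1 [(-16.0, -10.0)]
0.105 [(-15.5, -11.0)]
lever
0.03 [(67.0, 199.5)]
0.05 [(30.0, 34.5), (72.0, 188.5)]
0.08 [(50.0, 54.0), (67.5, 199.5)]
0.084 [(52.0, 55.5), (67.0, 199.5)]
```

Run:
```python
from h import *
f=env.grab_frame("wrist"); p,M=st(); np.savez("l2",p=p,M=M,**f)
for n,a0,a1 in(("l1",130,200),("l2",60,100)):
    f=dict(np.load(n+".npz")); p,M=f["p"],f["M"]; T=np.array(f["tool_from_camera"]); g=f["color"].max(2).astype(np.float32)
    # unwarp to a 1 mm/px top-down map of the plane z=.166 about the pivot
    x,y=np.meshgrid(np.arange(-110,111),np.arange(-110,111)); X=np.stack([.5243+x/1e3,.1639+y/1e3,np.full(x.shape,.166)],-1)
    w=(((X-p)@M-T[:3,3])@T[:3,:3])@f["K"].T; uv=(w[...,:2]/w[...,2:]).astype(np.float32)
    m=cv2.remap(f["color"],uv[...,0],uv[...,1],1,borderValue=(255,255,255)); cv2.imwrite(f"pics/{n}m.png",m)
    d=m.max(2)<60; r=np.hypot(x,y); an=np.degrees(np.arctan2(y,x))%360
    k=d&(r>45)&(r<95)&(an>a0)&(an<a1); pts=np.argwhere(k)[:,::-1]-110
    n_,lab,S,_=cv2.connectedComponentsWithStats(k.astype(np.uint8)); i=1+S[1:,4].argmax(); pts=np.argwhere(lab==i)[:,::-1]-110
    v=cv2.fitLine(pts.astype(np.float32),cv2.DIST_HUBER,0,.01,.01).ravel(); print(n,S[i,4],v.round(3),"dir",np.degrees(np.arctan2(v[1],v[0]))%180, "perp offset of pivot",v[0]*v[3]-v[1]*v[2])
```

```text
t 18.325 p [0.4173 0.2599 0.2561] yaw 72.3 F [ 0.2 -1.1 -0.1] w 0.00508027484762886 q7 -1.30868534037039 tilt [ 0. -0. -1.]
l1 543 [  0.974  -0.225 -63.642  16.834] dir 167.02356 perp offset of pivot 2.113019
l2 794 [ 0.196  0.981 10.506 67.544] dir 78.67696 perp offset of pivot 2.9601946
```

The lever turned 88°, so it is on the stop. The pointer is within 1° of the clip and the bystanders have not moved. Handing in.

```bash
python3 -c "
from station import env
print(env.close_job())"
```

```text
the job is handed in; nothing more can be done
None
```

I handed the job in: by my camera measurements the pointer points at the clip to within about 1° and the isolator lever is against its stop (turned about 88°). The clip and loose items looked undisturbed in the final images; no verdict came back.

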